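# Topple two cartons into their taped bays

### The arm

A 7-joint arm with a two-finger parallel gripper is mounted at the origin on a cart in front of the work surface, level with it; the furniture and walls round the work are solid. World frame = base frame: x ahead of the robot, y to its left, z up, the work surface at z = 0. Lengths are in mm, angles in rad, forces in N, time in s.
With the tool pointing down it reaches from about 400 to 850 mm from the base axis. Payload 10.4 kg.
Tool frame: the origin (TCP) lies midway between the tips of the shut fingers; the grasp point (between the pads) lies arm.grip_point_offset behind it (arm.grip_point_offset is the distance from the TCP to the grasp point, in mm); z points along the fingers, y is the line along which they close (so a half turn about z gives the same grasp; the last joint's range is limited). The gripper opens to 85 mm and grips with 20 to 120 N. Pads are 22 mm wide; open, the fingers measure 114 mm over their backs; the gripper's body (76 mm by 85 mm) begins 54 mm behind the grasp point. The pads swing forward as they close: fully open they stand 13 mm farther back than shut.
Start: joints at [1.299, 0.332, -0.065, 1.46, 0.022, 1.35, -0.088], TCP at [153.921, -605.772, 231.338] pointing down, gripper open.
Joint ranges: [-2.6, 2.6], [-0.5, 2.12], [-1.47, 1.34], [0.16, 2.42], [-1.27, 4.41], [0.06, 2.06], [-2.6, 2.6]. Speed limits (rad/s): [2.22, 2.22, 2.79, 2.79, 3.14, 3.14, 3.14].

### API

Orientations are given as a rotation vector (axis times angle).
In Python, from rig import telemetry, vision, job, arm gives the robot as it stands. The module is installed in compiled form; this text tells all that it offers.
- The arm moves only by the tool drive_tool, never from a script. Its argument "series" is a list of rows, each a list of 3 entries, a list of its own where there are three numbers: the turn, a rotation vector about the tool's x, y, z normalised to -1 to 1, where 1 is 90 degrees, then the shift along the tool's x, y, z normalised to -1 to 1, where 1 is 200 mm, then the gripper command: -1 is shut, 1 is fully open, values between are in proportion. In form: [[[wx, wy, wz], [x, y, z], claw], ...]. A call has 1 to 5 rows; each row is the pose to reach, as a shift and turn from the pose commanded when the call began, along the tool's axes at that moment; what a row does not reach only later rows make up. A row lasts 1/8 s, in which the tool goes at most 62.5 mm and 10.7 degrees, less where a joint would pass 70% of its speed; a pose out of reach is approached as far as the arm can. A call with a number of a shift or a turn outside -1 to 1 is refused whole. A call with a gripper value outside its range is refused whole. The fingers move at their own pace and stop on an object; "newtons" is the grip in N (left out, the last holds). Time passes only in rows, so rows that repeat a pose let the fingers close. It gives the time, the measured TCP pose, the force, the opening and the grip force at its end, in the units of the state.
- telemetry.observe(): the state, without advancing time (a new reading comes with each control period).
- vision.get_image(name): name is "scene" or "top" or "wrist"; returns the picture (420x560x3 uint8, red, green, blue); there is no depth.
- vision.camera_params(name): a dict with "K" (3x3 intrinsics, pixels), "rvec" (rotation vector, rad) and "tvec" (3), from world to camera coordinates, as OpenCV has them. Camera axes: x right, y down, z forward; pixel columns grow to the right and rows downward; lengths in mm; the calibration is good to about 2 mm. A picture is of the moment at which its call begins: read the wrist's pose just before it. camera_params takes no time and is no camera call; for the wrist camera it gives the pose at the moment of the call.
- job.hand_in(): hands the job in; it is judged then, once.
The state is a dict: "time_s": time; "joint_pos": joint angles; "qd": joint speeds; "effort": joint torques, N m; "tcp_pos": TCP position; "tcp_rot": TCP orientation; "force": force on the tool from outside, world axes, zero at the start; "torque": the same for the moment, N m; "grip_width": opening from 0.0 (shut) to 1.0 (fully open); "gripper_force": force on a finger pad.
Only numpy, scipy, OpenCV 4.12 (cv2) and the standard library are available. Lean on these libraries where they do the work, as an engineer would, in place of code of your own. Each camera call takes 0.05 s, during which the arm holds its last target. There are 200 camera calls.

### The job

Both cartons must lie down for the label check: topple each one by pushing it gently high up with the fingertips, so that it falls into the taped rectangle at whose end it stands and lies at rest on its broad face, wholly inside the tape, its top pointing away from where it stood. Do not pinch, lift or carry the cartons, and leave the jar, the vial, the bottle and the dish undisturbed. Either carton may be first.

Things in the scene. Friction and masses are not known exactly. Their poses are not given: they have to be found in the camera images.
- carton_tall: tall plain white carton, about 200 g, 72 x 92 x 240 mm high (own x, y, z). Stands upright on the bench; origin at the centre of its underside, z up. It must fall towards its own +x, on to its 92 x 240 face. Its edge below the +x face already stands 8 to 25 mm inside the near end of bay_tall, the rest of its foot outside; its +x points along the bay's +x to within 0.07 rad. Pushed near its top it pivots without sliding, and falls by itself once leaned past about 17 degrees
- carton_small: small printed white carton, about 80 g, 70 x 48 x 95 mm high (own x, y, z). Stands upright on the bench; origin at the centre of its underside, z up. It must fall towards its own +y, on to its 70 x 95 face. Its edge below the +y face already stands 8 to 22 mm inside the near end of bay_small, the rest of its foot outside; its +y points along the bay's +x to within 0.06 rad. It falls by itself once leaned past about 27 degrees
- tall_foot (a point): middle of the bottom edge of the tall carton's +x face (36 mm from the origin along its x): the edge it pivots on when it topples
- tall_head (a point): middle of the top edge of the tall carton's +x face, 240 mm above tall_foot while it stands
- small_foot (a point): middle of the bottom edge of the small carton's +y face (24 mm from the origin along its y): the edge it pivots on when it topples
- small_head (a point): middle of the top edge of the small carton's +y face, 95 mm above small_foot while it stands
- bay_tall: the larger rectangle of flat black marking tape (9 mm wide, no height) stuck on the bench, 290 x 152 mm inside the tape (its x, y). Origin at its centre on the bench, x along its length in the direction of the fall, z up; the tall carton stands at its -x end. The two bays lie one behind the other as seen from the robot, either one nearer, and open in opposite directions (left and right)
- bay_small: the smaller rectangle of flat black marking tape (9 mm wide, no height) stuck on the bench, 145 x 100 mm inside the tape (its x, y). Origin at its centre on the bench, x along its length in the direction of the fall, z up; the small carton stands at its -x end
- jar: white sample jar, 65 mm across, 84 mm high, loose, standing beyond the far end of bay_tall; origin at the centre of its underside. Leave it alone
- vial: brown vial with screw cap, 23 mm across, 53 mm high, loose, standing beyond the far end of bay_small; origin at the centre of its underside. Leave it alone
- bottle: white wide-mouthed bottle, 62 mm across, 102 mm high, loose, on the left; origin at the centre of its underside. Leave it alone
- dish: closed petri dish, 60 mm across, 15 mm high, loose, on the right; origin at the centre of its underside. Leave it alone
There are look-alikes about, which are no part of the job. What is shaped like the carton_tall but yellow is not meant. Leave any yellow look-alike of the carton_small alone.

How it is judged (in metres and radians):
At the end, for the whole second after the job is handed in: Each carton lies at rest in its own bay, the edges of the face it fell on under 8 mm above the bench, head away from where it stood; foot and head points lie between the end tapes and within 31 mm (tall) or 16 mm (small) of the bay's centre line, so the carton is inside the tape (x of tall_foot in the frame of bay_tall above -0.145 m and x of tall_head in the frame of bay_tall below 0.145 m and y of tall_foot in the frame of bay_tall between -0.031 and 0.031 m and height (world z) of each of tall_foot, tall_head, small_foot, small_head below 0.008 m and y of tall_head in the frame of bay_tall between -0.031 and 0.031 m and angle between each of carton_tall, carton_small's own z axis and vertical above 1.5 rad and linear speed of each of carton_tall, carton_small below 0.02 m/s and angular speed of each of carton_tall, carton_small below 0.1 rad/s and x of small_foot in the frame of bay_small above -0.0725 m and x of small_head in the frame of bay_small below 0.0725 m and y of small_foot in the frame of bay_small between -0.016 and 0.016 m and y of small_head in the frame of bay_small between -0.016 and 0.016 m); the robot touches nothing.
It fails at once if a carton is lifted: the edge it pivots on rises more than 25 mm off the bench (height (world z) of any of tall_foot, small_foot above 0.025 m).
It fails at once if a carton is pinched or pushed with more than 30 N (contact force between the fingers and carton_tall above 30 N or contact force between the fingers and carton_small above 30 N).
It fails at once if the jar, vial, bottle or dish is moved more than 15 mm or tipped (distance of any of jar, vial, bottle, dish from where it was at the start of the episode above 0.015 m or angle between any of jar, vial, bottle, dish's own z axis and vertical above 0.3 rad).
It also fails if it takes over 59 s, if anything falls off the work surface, if the arm or the gripper's body presses on something with over 40 N, if the wrist force passes 120 N, or if a joint passes its speed limit or range.

## Working session

There is one attempt and no reset: what is moved stays moved. The work goes in short steps, Python scripts to look and compute and a tool call to move; the robot and the scene stay as the last step left them, time stands still between calls to the robot, and variables do not carry over. Pictures are saved under pics/ and viewed, at most 10 in all, crops included, and the job is handed in when it is done.

Besides the shell and the picture viewer there is one more tool, called after ">>>" by a JSON object that holds its "fn" and its "kwargs". drive_tool: Moves the arm, as the interface text tells. Scaled input: -1 to 1 covers 200 mm each way for a shift and 90 degrees each way for a turn. Its arguments: {"type":"object","properties":{"series":{"type":"array","items":{"type":"array"}},"newtons":{"type":"number"}},"required":["series"]}

```bash
mkdir -p pics; cat > h.py <<'E'
import numpy as np, cv2
from rig import telemetry, vision, job, arm
def cam(n):
    p=vision.camera_params(n); R=cv2.Rodrigues(np.array(p["rvec"],float))[0]
    return np.array(p["K"],float),R,np.array(p["tvec"],float).ravel()
def ray(n,uv,z=0.,c=None):
    K,R,t=c or cam(n); uv=np.atleast_2d(uv).astype(float)
    d=np.c_[uv,np.ones(len(uv))]@np.linalg.inv(K).T@R; o=-R.T@t
    return o+d*((z-o[2])/d[:,2])[:,None]
def proj(n,P,c=None):
    K,R,t=c or cam(n); q=(np.atleast_2d(P)@R.T+t)@K.T
    return q[:,:2]/q[:,2:]
def snap(n,f):
    im=vision.get_image(n); cv2.imwrite("pics/"+f,im[:,:,::-1]); return im
E
python3 - <<'E'
from h import *
s=telemetry.observe();print({k:np.round(s[k],3) for k in s if k in("time_s","tcp_pos","tcp_rot","force","grip_width")},arm.grip_point_offset)
snap("top","top0.png");snap("scene","scene0.png")
for n in("top","scene"):
    K,R,t=cam(n);print(n,K[0,0],(-R.T@t).round(),R[2].round(2))
E
```

```text
{'time_s': np.float64(0.0), 'tcp_pos': array([ 153.786, -605.377,  230.497]), 'tcp_rot': array([-3.116, -0.39 ,  0.   ]), 'force': array([-0.113,  0.33 ,  0.055]), 'grip_width': np.float64(1.0)} 18.700000000000003
top 460.6923625649174 [ 379.   -2. 1449.] [ 0.13  0.02 -0.99]
scene 478.55390910424984 [-125.  870. 1250.] [ 0.44 -0.55 -0.71]
```

View pics/top0.png

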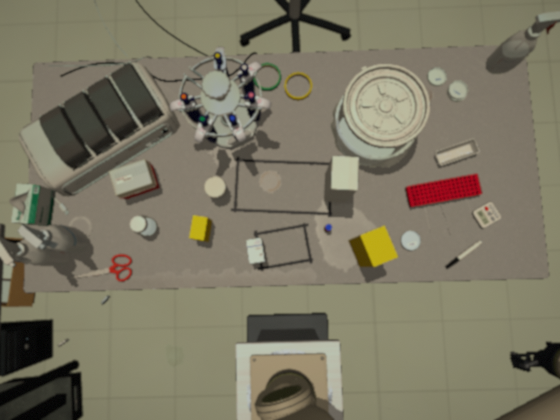

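View pics/scene0.png

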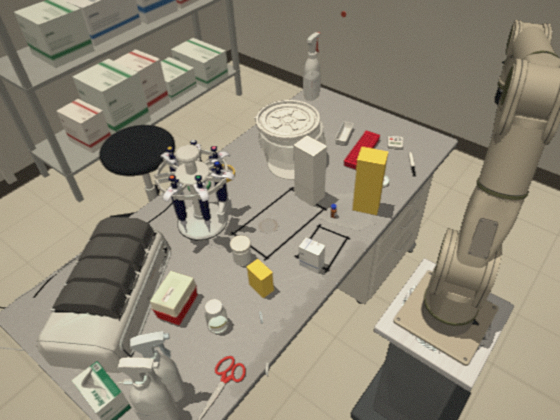

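The tall white carton is at top-view (344,173) and its bay runs left to column 235. The small white carton is at (256,250) and its bay runs right. The yellow look-alikes, tall at (373,247) and small at (200,228), are not meant. Next I'll measure the tape and carton tops, with one enlarged crop.

```bash
cat > m.py <<'E'
from h import *
im=cv2.imread("pics/top0.png")
c=cv2.resize(im[125:285,180:400],None,fx=3.6,fy=3.6,interpolation=cv2.INTER_CUBIC);cv2.imwrite("pics/crop0.png",c)
g=im.max(2);hsv=cv2.cvtColor(im,cv2.COLOR_BGR2HSV)
dark=(g<60).astype(np.uint8)
n,l,s,ce=cv2.connectedComponentsWithStats(dark[140:280,225:350],connectivity=8)
for i in range(1,n):
    if s[i,4]>60:
        p=np.argwhere(l==i)[:,::-1]+[225,140];w=ray("top",p,0)[:,:2]
        r=cv2.minAreaRect(w.astype(np.float32));print("dark",s[i],np.round(r[0]),np.round(r[1]),r[2],cv2.boxPoints(r).round().tolist())
print("grey at tops",im[173,344],im[205,344],im[243,254],im[258,256],im[187,216])
for nm,(x0,y0,x1,y1),h in(("tall",(320,145,370,215),240),("small",(240,230,275,270),95),("jar",(200,172,232,204),84)):
    for th in(150,175,195):
        m=((hsv[y0:y1,x0:x1,2]>th)&(hsv[y0:y1,x0:x1,1]<70)).astype(np.uint8)
        cs=max(cv2.findContours(m,0,2)[0],key=cv2.contourArea)[:,0]+[x0,y0]
        r=cv2.minAreaRect(ray("top",cs,h)[:,:2].astype(np.float32));print(nm,th,np.round(r[0]),np.round(r[1]),round(r[2],1),cv2.boundingRect(cs))
E
python3 m.py
```

```text
grey at tops [165 194 190] [67 77 81] [173 190 190] [181 199 191] [154 183 190]
tall 150 [ 623. -168.] [69. 89.] 85.2 (332, 156, 27, 34)
tall 175 [ 622. -167.] [65. 86.] 85.1 (332, 157, 26, 32)
tall 195 [ 613. -158.] [4. 4.] 43.4 (340, 175, 3, 2)
small 150 [428.  87.] [71. 46.] 6.8 (246, 238, 18, 26)
small 175 [417.  85.] [45. 40.] 5.8 (248, 246, 15, 17)
small 195 [416.  85.] [36. 33.] 6.8 (249, 249, 13, 13)
jar 150 [625. 205.] [61. 61.] 89.3 (204, 176, 21, 21)
jar 175 [625. 205.] [54. 55.] 89.3 (205, 177, 19, 19)Traceback (most recent call last):
  File "m.py", line 15, in <module>
    cs=max(cv2.findContours(m,0,2)[0],key=cv2.contourArea)[:,0]+[x0,y0]
       ~~~^^^^^^^^^^^^^^^^^^^^^^^^^^^^^^^^^^^^^^^^^^^^^^^^
ValueError: max() iterable argument is empty
```

View pics/crop0.png

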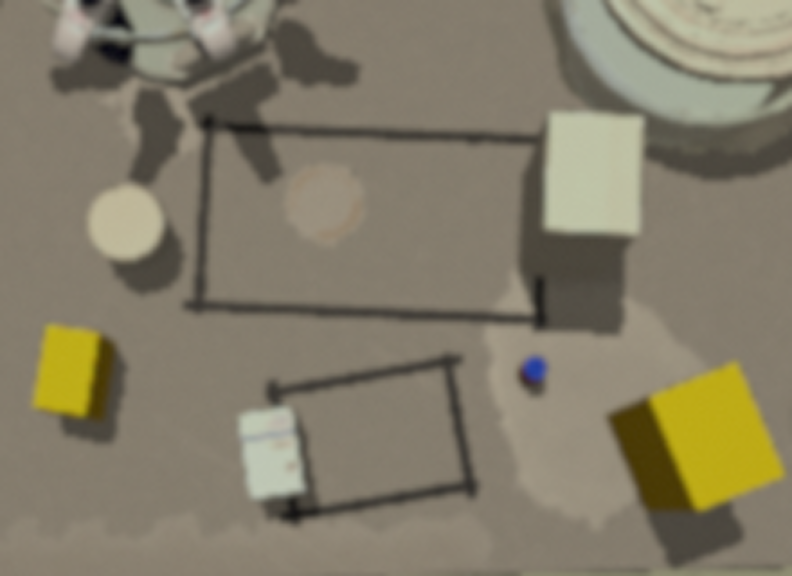

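The crop shows both bays' tape clearly, with corners at (208,126), (540,138), (541,319) and (198,305) for the tall bay, and (272,392), (452,360), (471,488) and (293,515) for the small one. The plain tall white carton (crop 594,173) and the printed small white one (272,453) each stand at a bay end and are the ones meant. The yellow pair is not.

```bash
cat > b.py <<'E'
from h import *
def px(a): return (np.array(a)+.5)/3.6-.5+[180,125]
for nm,cs,dims in(("tall",[(541,319),(540,138),(208,126),(198,305)],(299,161)),("small",[(272,392),(293,515),(471,488),(452,360)],(154,109))):
    P=ray("top",px(cs),0)[:,:2]   # near end pair, far end pair
    n_=(P[0]+P[1])/2;f=(P[2]+P[3])/2;ang=np.arctan2(*(f-n_)[::-1]);
    print(nm,"corners",P.round().tolist(),"len",np.linalg.norm(f-n_).round(),"wid",np.linalg.norm(P[0]-P[1]).round(),np.linalg.norm(P[2]-P[3]).round(),"centre",P.mean(0).round(1),"ang",ang.round(3))
    c=P.mean(0);u=np.array([np.cos(ang),np.sin(ang)]);v=np.array([-u[1],u[0]])
    o,h,k=((623,-168),240,36) if nm=="tall" else ((428,87),95,24)
    d=np.array(o)-c;print(" carton in bay x,y",(d@u).round(1),(d@v).round(1),"foot x",(d@u+k).round(1),"near inner end",-(dims[0]-9)/2)
# tall top corners and scene check
print("tall top corners",ray("top",px([(548,112),(644,114),(640,235),(543,231)]),240)[:,:2].round().tolist())
print("small top corners",ray("top",px([(239,412),(291,405),(305,492),(250,499)]),95)[:,:2].round().tolist())
print("vial",ray("top",px([(535,370)]),53).round())
print("scene proj tall top c",proj("scene",[[623,-168,240],[428,87,95]]).round())
# centrifuge height: lid rim points (scene/top)
K,R,t=cam("top");
for h in(150,200,250,300): print(h,ray("top",[(352,125),(386,104)],h)[:,:2].round().tolist(),ray("scene",[(289,120)],h)[:,:2].round().tolist())
print("yellow tall top",ray("top",px([(738,362),(648,403),(695,510),(782,475)]),240)[:,:2].round().tolist())
E
python3 b.py
```

```text
tall corners [[541.0, -148.0], [703.0, -154.0], [724.0, 141.0], [563.0, 153.0]] len 299.0 wid 162.0 161.0 centre [632.8  -1.9] ang 1.5
 carton in bay x,y -166.3 -1.9 foot x -130.3 near inner end -145.0
small corners [[484.0, 89.0], [377.0, 73.0], [396.0, -81.0], [508.0, -69.0]] len 158.0 wid 108.0 112.0 centre [441.1   3.1] ang -1.436
 carton in bay x,y -84.9 -1.7 foot x -60.9 near inner end -72.5
tall top corners [[669.0, -136.0], [665.0, -207.0], [574.0, -199.0], [580.0, -128.0]]
small top corners [[462.0, 111.0], [466.0, 68.0], [395.0, 58.0], [391.0, 103.0]]
vial [[ 492. -136.   53.]]
scene proj tall top c [[309. 145.]
 [311. 246.]]
150 [[780.0, -208.0], [839.0, -309.0]] [[845.0, -337.0]]
200 [[764.0, -200.0], [822.0, -298.0]] [[800.0, -282.0]]
250 [[749.0, -192.0], [804.0, -286.0]] [[756.0, -228.0]]
300 [[734.0, -184.0], [786.0, -274.0]] [[712.0, -173.0]]
yellow tall top [[479.0, -265.0], [451.0, -199.0], [373.0, -228.0], [396.0, -292.0]]
```

Measured sizes agree with the given ones, and both feet lie inside their bays. I'll do the tall carton first: raise the tool, shut the fingers, and transit to behind it at about (615,-275).

>>> {"fn": "drive_tool", "kwargs": {"series": [[[0,0,0],[0.1,-0.04,-0.25],-1],[[0,0,0],[0.3,-0.11,-0.35],-1],[[0,0,0],[0.55,-0.2,-0.35],-1],[[0,0,0],[0.75,-0.28,-0.35],-1],[[0,0,0],[0.88,-0.345,-0.35],-1]]}}

```text
time_s: 0.72
tcp_pos: [309.5, -493.8, 301.0]
tcp_rot: [-3.116, -0.393, -0.0]
force: [-0.7, -0.1, 0.3]
grip_width: 0.002
gripper_force: 0.0
```

>>> {"fn": "drive_tool", "kwargs": {"series": [[[0,0,0],[0.2,-0.08,0],-1],[[0,0,0],[0.4,-0.16,0],-1],[[0,0,0],[0.6,-0.24,0],-1],[[0,0,0],[0.8,-0.31,0],-1],[[0,0,0],[0.88,-0.345,0],-1]]}}

```text
time_s: 1.35
tcp_pos: [463.0, -383.1, 300.8]
tcp_rot: [-3.115, -0.395, -0.0]
force: [-0.2, 0.3, 0.3]
grip_width: -0.003
gripper_force: 0.0
```

>>> {"fn": "drive_tool", "kwargs": {"series": [[[0,0,0.05],[0.2,-0.08,0],-1],[[0,0,0.1],[0.4,-0.16,0],-1],[[0,0,0.15],[0.6,-0.24,0],-1],[[0,0,0.2],[0.8,-0.31,0],-1],[[0,0,0.2],[0.88,-0.345,0],-1]]}}

```text
time_s: 1.98
tcp_pos: [615.8, -273.6, 300.5]
tcp_rot: [-3.139, 0.1, 0.001]
force: [-0.3, -0.1, 0.5]
grip_width: -0.004
gripper_force: 0.0
```

```bash
cat > st.py <<'E'
import sys
from h import *
s=telemetry.observe();R=cv2.Rodrigues(np.array(s["tcp_rot"],float))[0]
print(round(float(s["time_s"]),2),np.round(s["tcp_pos"],1),np.round(s["force"],1),"R",R.round(3).tolist(),np.round(s["joint_pos"],2))
if len(sys.argv)>3:
    d=np.array(eval(sys.argv[3]))-s["tcp_pos"];print("tool shift units",(R.T@d/200).round(3))
if len(sys.argv)>2: snap(sys.argv[1],sys.argv[2])
E
python3 st.py scene scene1.png "[617,-262,215]"
```

```text
1.98 [ 615.8 -273.6  300.5] [-0.3 -0.1  0.5] R [[0.998, -0.064, -0.001], [-0.064, -0.998, 0.001], [-0.001, -0.001, -1.0]] [ 0.56  0.44 -0.32  1.18  0.13  1.54 -1.37]
tool shift units [ 0.003 -0.058  0.427]
```

View pics/scene1.png

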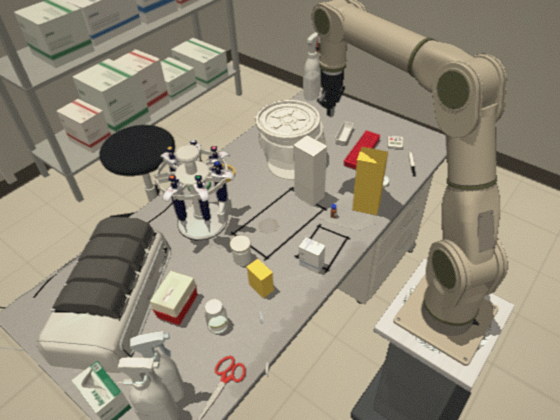

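The fingers are behind the tall carton (tip at pixel 332,110) and nothing has been disturbed. I'll lower to z=215 and push gently.

>>> {"fn": "drive_tool", "kwargs": {"series": [[[0,0,0],[0,-0.02,0.12],-1],[[0,0,0],[0,-0.04,0.24],-1],[[0,0,0],[0,-0.06,0.36],-1],[[0,0,0],[0,-0.06,0.425],-1],[[0,0,0],[0,-0.06,0.425],-1]]}}

```text
time_s: 2.65
tcp_pos: [614.5, -264.3, 215.8]
tcp_rot: [3.14, -0.104, -0.002]
force: [-0.4, -1.5, 0.1]
grip_width: 0.0
gripper_force: 0.0
```

>>> {"fn": "drive_tool", "kwargs": {"series": [[[0,0,0],[0,-0.05,0],-1],[[0,0,0],[0,-0.1,0],-1],[[0,0,0],[0,-0.14,0],-1],[[0,0,0],[0,-0.17,0],-1],[[0,0,0],[0,-0.2,0],-1]]}}

```text
time_s: 3.28
tcp_pos: [618.1, -222.9, 216.4]
tcp_rot: [3.14, -0.103, 0.0]
force: [-0.2, -0.3, 0.8]
grip_width: -0.001
gripper_force: 0.0
```

>>> {"fn": "drive_tool", "kwargs": {"series": [[[0,0,0],[0,-0.025,0],-1],[[0,0,0],[0,-0.05,0],-1],[[0,0,0],[0,-0.075,0],-1],[[0,0,0],[0,-0.1,0],-1],[[0,0,0],[0,-0.125,0],-1]]}}

```text
time_s: 3.9
tcp_pos: [619.7, -198.0, 216.3]
tcp_rot: [3.14, -0.103, 0.0]
force: [0.6, -0.2, 0.8]
grip_width: 0.002
gripper_force: 0.2
```

```bash
python3 st.py scene scene2.png
```

```text
3.9 [ 619.7 -198.   216.3] [ 0.6 -0.2  0.8] R [[0.998, -0.065, 0.0], [-0.065, -0.998, -0.0], [0.0, 0.0, -1.0]] [ 0.5   0.42 -0.35  1.39  0.14  1.35 -1.49]
```

View pics/scene2.png

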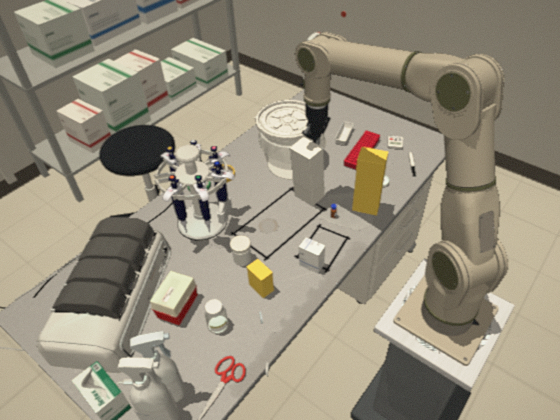

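The carton's top (pixel 308,155) has begun to lean, with the fingers against its upper back. I'll continue gently past the balance point.

>>> {"fn": "drive_tool", "kwargs": {"series": [[[0,0,0],[0,-0.025,0],-1],[[0,0,0],[0,-0.05,0],-1],[[0,0,0],[0,-0.075,0],-1],[[0,0,0],[0,-0.1,0],-1],[[0,0,0],[0,-0.125,0],-1]]}}

```text
time_s: 4.58
tcp_pos: [621.4, -173.0, 216.4]
tcp_rot: [3.14, -0.103, 0.0]
force: [0.2, -0.7, 0.6]
grip_width: -0.002
gripper_force: 0.1
```

>>> {"fn": "drive_tool", "kwargs": {"series": [[[0,0,0],[0,-0.025,0],-1],[[0,0,0],[0,-0.05,0],-1],[[0,0,0],[0,-0.075,0],-1],[[0,0,0],[0,-0.1,0],-1],[[0,0,0],[0,-0.125,0],-1]]}}

```text
time_s: 5.2
tcp_pos: [623.0, -148.1, 216.3]
tcp_rot: [3.14, -0.103, 0.0]
force: [0.9, 0.1, -0.4]
grip_width: -0.001
gripper_force: 0.0
```

>>> {"fn": "drive_tool", "kwargs": {"series": [[[0,0,0],[0,-0.025,0],-1],[[0,0,0],[0,-0.05,0],-1],[[0,0,0],[0,-0.075,0],-1],[[0,0,0],[0,-0.075,0],-1],[[0,0,0],[0,-0.075,0],-1]]}}

```text
time_s: 5.82
tcp_pos: [623.9, -133.6, 216.3]
tcp_rot: [3.14, -0.103, -0.0]
force: [-0.8, 0.2, 0.0]
grip_width: -0.0
gripper_force: 0.0
```

```bash
python3 st.py scene scene3.png
```

```text
5.83 [ 623.9 -133.6  216.3] [-0.8  0.2  0. ] R [[0.998, -0.066, -0.0], [-0.066, -0.998, -0.0], [-0.0, 0.0, -1.0]] [ 0.42  0.4  -0.38  1.43  0.15  1.35 -1.6 ]
```

View pics/scene3.png

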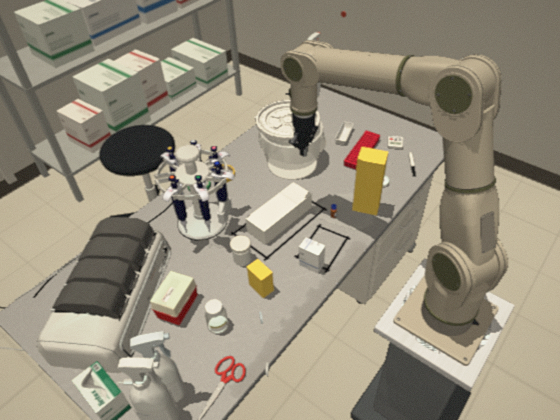

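The tall carton lies on its broad face in its bay (pixels 248-312, 185-245), and the jar is undisturbed. Now I'll cross above it to behind the small carton at about (420,160).

>>> {"fn": "drive_tool", "kwargs": {"series": [[[0,0,0],[-0.1,-0.12,0],-1],[[0,0,0],[-0.22,-0.28,0],-1],[[0,0,0],[-0.34,-0.44,0],-1],[[0,0,0],[-0.46,-0.58,0],-1],[[0,0,0],[-0.56,-0.7,0],-1]]}}

```text
time_s: 6.5
tcp_pos: [520.5, 14.5, 216.5]
tcp_rot: [3.14, -0.102, 0.001]
force: [-0.3, 0.9, 0.2]
grip_width: -0.004
gripper_force: 0.0
```

>>> {"fn": "drive_tool", "kwargs": {"series": [[[0,0,-0.03],[-0.12,-0.15,0],-1],[[0,0,-0.06],[-0.24,-0.3,0],-1],[[0,0,-0.09],[-0.36,-0.45,0],-1],[[0,0,-0.12],[-0.48,-0.6,0],-1],[[0,0,-0.12],[-0.56,-0.7,0],-1]]}}

```text
time_s: 7.12
tcp_pos: [417.2, 162.9, 216.5]
tcp_rot: [3.135, 0.199, 0.001]
force: [0.1, 0.3, -0.0]
grip_width: -0.001
gripper_force: 0.0
```

```bash
python3 st.py scene scene4.png "[420,158,82]"; python3 - <<'E'
from h import *
im=snap("top","top1.png")
m=((im.max(2)>150)&(im.max(2)-im.min(2).astype(int)<60)).astype(np.uint8);m[:155]=0;m[218:]=0;m[:,:230]=0;m[:,345:]=0
for c in cv2.findContours(m,0,2)[0]:
    if cv2.contourArea(c)>200:
        r=cv2.minAreaRect(ray("top",c[:,0],72)[:,:2].astype(np.float32));print("tall",np.round(r[0]),np.round(r[1]),r[2])
E
```

```text
7.12 [417.2 162.9 216.5] [ 0.1  0.3 -0. ] R [[0.992, 0.126, 0.0], [0.126, -0.992, -0.0], [0.0, 0.0, -1.0]] [ 0.19 -0.02 -0.64  1.89 -0.01  1.26 -1.9 ]
tool shift units [0.01  0.026 0.672]
tall [637.  -9.] [242.  90.] 85.12440490722656
```

View pics/top1.png

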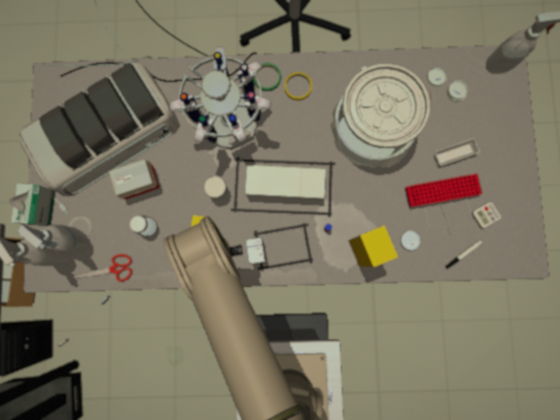

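The tall carton (pixels 246-326, 165-202) lies centred inside its tape: centre (637,-9) and 242x90 mm. The fingertips show at (236,250), just behind the small carton. I'll lower and push.

>>> {"fn": "drive_tool", "kwargs": {"series": [[[0,0,0],[0,0,0.2],-1],[[0,0,0],[0.01,0,0.4],-1],[[0,0,0],[0.01,0.01,0.6],-1],[[0,0,0],[0.01,0.02,0.67],-1],[[0,0,0],[0.01,0.025,0.67],-1]]}}

```text
time_s: 7.85
tcp_pos: [421.2, 155.8, 82.3]
tcp_rot: [-3.136, -0.193, 0.002]
force: [-0.6, -0.1, 0.8]
grip_width: 0.001
gripper_force: 0.0
```

>>> {"fn": "drive_tool", "kwargs": {"series": [[[0,0,0],[0,0.04,0],-1],[[0,0,0],[0,0.08,0],-1],[[0,0,0],[0,0.11,0],-1],[[0,0,0],[0,0.13,0],-1],[[0,0,0],[0,0.14,0],-1]]}}

```text
time_s: 8.48
tcp_pos: [424.9, 127.8, 82.4]
tcp_rot: [3.136, 0.193, 0.0]
force: [0.0, 0.7, 0.2]
grip_width: -0.001
gripper_force: 0.0
```

>>> {"fn": "drive_tool", "kwargs": {"series": [[[0,0,0],[0,0.02,0],-1],[[0,0,0],[0,0.04,0],-1],[[0,0,0],[0,0.06,0],-1],[[0,0,0],[0,0.08,0],-1],[[0,0,0],[0,0.1,0],-1]]}}

```text
time_s: 9.1
tcp_pos: [427.3, 108.0, 82.3]
tcp_rot: [3.136, 0.193, 0.0]
force: [-0.1, 0.3, 0.8]
grip_width: -0.004
gripper_force: 0.1
```

```bash
python3 st.py scene scene5.png; python3 -c "
import cv2;i=cv2.imread('pics/scene5.png')[200:300,250:390];cv2.imwrite('pics/c5.png',cv2.resize(i,None,fx=5,fy=5,interpolation=2))"
```

```text
9.1 [427.3 108.   82.3] [-0.1  0.3  0.8] R [[0.992, 0.123, 0.0], [0.123, -0.992, -0.0], [0.0, 0.0, -1.0]] [ 0.24  0.12 -0.61  2.07  0.09  0.97 -1.87]
```

View pics/c5.png

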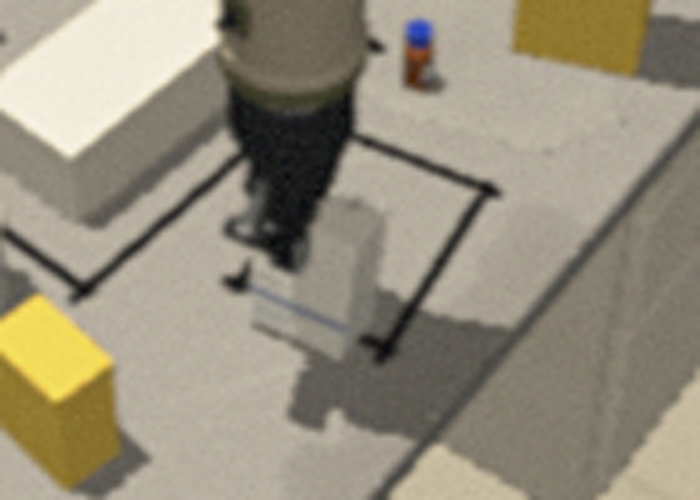

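The small carton (crop 315,280) is leaning into its bay without sliding. I'll continue about 30 mm.

>>> {"fn": "drive_tool", "kwargs": {"series": [[[0,0,0],[0,0.02,0],-1],[[0,0,0],[0,0.04,0],-1],[[0,0,0],[0,0.06,0],-1],[[0,0,0],[0,0.08,0],-1],[[0,0,0],[0,0.1,0],-1]]}}

```text
time_s: 9.78
tcp_pos: [429.7, 88.1, 82.3]
tcp_rot: [3.136, 0.193, 0.0]
force: [0.4, 0.1, 0.3]
grip_width: 0.001
gripper_force: 0.0
```

>>> {"fn": "drive_tool", "kwargs": {"series": [[[0,0,0],[0,0.015,0],-1],[[0,0,0],[0,0.03,0],-1],[[0,0,0],[0,0.045,0],-1],[[0,0,0],[0,0.045,0],-1],[[0,0,0],[0,0.045,0],-1]]}}

```text
time_s: 10.4
tcp_pos: [430.8, 79.5, 82.3]
tcp_rot: [3.136, 0.193, 0.0]
force: [0.3, 0.8, -0.1]
grip_width: -0.0
gripper_force: 0.0
```

>>> {"fn": "drive_tool", "kwargs": {"series": [[[0,0,0],[0,-0.2,0],-1],[[0,0,0],[0,-0.35,-0.2],-1],[[0,0,0],[0,-0.35,-0.5],-1],[[0,0,0],[0,-0.35,-0.8],-1],[[0,0,0],[0,-0.35,-0.9],-1]]}}

```text
time_s: 11.02
tcp_pos: [423.2, 149.8, 266.0]
tcp_rot: [-3.135, -0.194, -0.008]
force: [0.2, -0.4, -1.0]
grip_width: 0.001
gripper_force: 0.0
```

```bash
python3 st.py top top2.png; python3 - <<'E'
from h import *
im=cv2.imread("pics/top2.png")
cv2.imwrite("pics/crop2.png",cv2.resize(im[125:285,180:400],None,fx=3.6,fy=3.6,interpolation=cv2.INTER_CUBIC))
m=((im.max(2)>140)&(im.max(2)-im.min(2).astype(int)<60)).astype(np.uint8);m[:225]=0;m[268:]=0;m[:,:245]=0;m[:,318:]=0
for c in cv2.findContours(m,0,2)[0]:
    if cv2.contourArea(c)>60:
        r=cv2.minAreaRect(ray("top",c[:,0],48)[:,:2].astype(np.float32));print("small",np.round(r[0]),np.round(r[1]),r[2],cv2.boundingRect(c))
E
```

```text
11.03 [423.2 149.8 266. ] [ 0.2 -0.4 -1. ] R [[0.992, 0.123, 0.005], [0.123, -0.992, 0.001], [0.005, -0.0, -1.0]] [ 0.23 -0.06 -0.63  1.82 -0.03  1.36 -1.85]
small [439.  12.] [ 74. 101.] 7.11346960067749 (263, 233, 35, 29)
```

View pics/crop2.png

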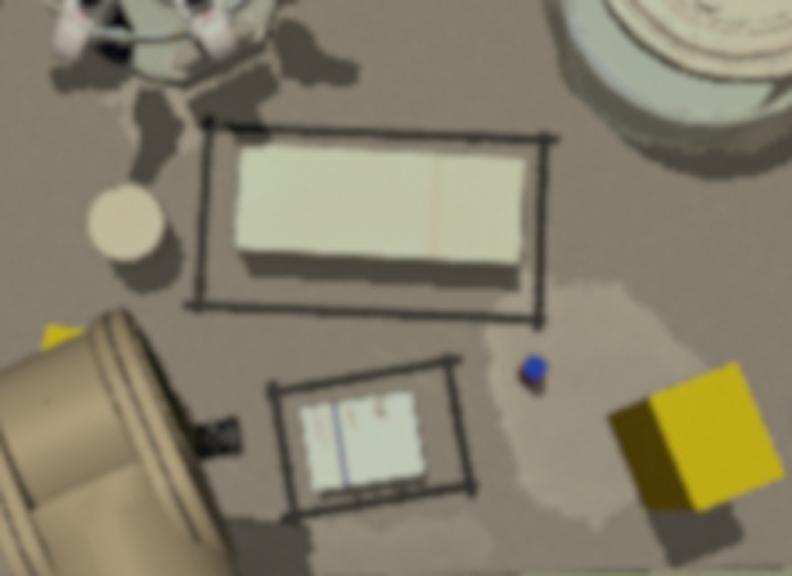

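Both cartons lie wholly inside their tape: the tall one at crop 235-523 x 145-265, the small one at 300-425 x 392-492. The jar, at (126,222), and the vial, at (535,370), have not moved, and the robot is clear.

```bash
python3 -c "
from rig import job
print(job.hand_in())"
```

```text
the job is handed in; nothing more can be done
None
```

I toppled both cartons; in the last picture each lies inside its own tape on its broad face, with the jar and vial where they were and the arm clear. I handed the job in at about 11 s; it returned no verdict, and I did not separately check the bottle and dish at the end.

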